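Snap a fresh lamp cartridge into the spectrometer's lamp module

ROBOT

A 6-joint arm with a two-finger parallel gripper is mounted at the origin on the work surface. World frame = base frame: x ahead of the robot, y to its left, z up, the work surface at z = 0. Lengths are in mm, angles in rad, forces in N, time in s.
With the tool pointing down it reaches from about 350 to 875 mm from the base axis. Payload 4.2 kg.
Tool frame: the origin (TCP) lies on the centre line of the jaws, within the pads' length; the fingertips stand 14 mm ahead of it and the grasp point (between the pads) lies 5 mm behind it (tcp_to_tips is the distance from the TCP to the fingertips, in mm); z points along the fingers, y is the direction in which the jaws open and shut (so a half turn about z gives the same grasp; the last joint's range is limited). The gripper opens to 85 mm and grips with 20 to 120 N. Pads are 22 mm wide; open, the fingers measure 114 mm over their backs; the gripper's body (76 mm by 85 mm) begins 54 mm behind the grasp point. The pads swing forward as they close: fully open they stand 13 mm farther back than shut.
Start: joints at [1.602, 0.385, 0.008, 0, -1.194, -0.259], TCP at [141.115, 608.84, 245.312] pointing down, gripper open.
Joint ranges: [-3.14, 3.14], [-1.21, 2.06], [-1.07, 1.41], [-3.16, 2.05], [-2.99, -0.16], [-3.1, 3.1]. Speed limits (rad/s): [2.79, 2.79, 3.14, 3.14, 3.14, 3.14].

INTERFACE

Orientations are given as a unit quaternion [x, y, z, w].
In Python, from bench import read_state, get_image, job_done, tcp_to_tips gives the robot as it stands. The module is installed in compiled form; this text tells all that it offers.
- The arm moves only by the tool play_rows, never from a script. Its argument "targets" is a list of rows, each an object of numbers: "gripper": the gripper's target within -1 to 1 (shut at 1, half-way at 0, fully open at -1); "tx", "ty", "tz": the shift along the tool's x, y, z scaled (see below); "spin": the turn about the tool's z scaled (see below). A call has 1 to 12 rows; each row is the pose to reach, as a shift and turn from the pose commanded when the call began, along the tool's axes at that moment; what a row does not reach only later rows make up. The controller multiplies each number of a shift by 0.25 m and each number of a turn by pi/4 rad. A row lasts 1/8 s, in which the tool goes at most 62.5 mm and 10.7 degrees, less where a joint would pass 70% of its speed; a pose out of reach is approached as far as the arm can. A call with a number of a shift or a turn outside -1 to 1 is refused whole. A call with a gripper value outside its range is refused whole. The fingers move at their own pace and stop on an object; the grip force is fixed at half the most. Time passes only in rows, so rows that repeat a pose let the fingers close. It gives the time, the measured TCP pose, the force and the opening at its end, in the units of the state.
- read_state(): the state, without advancing time (a new reading comes with each control period).
- get_image(name): name is "scene" or "side" or "wrist"; returns a dict with "frame" (384x512x3 uint8, red, green, blue), "depth" (384x512 float32, mm along the optical axis (not along the pixel's ray), 0 where there is no reading), "mtx" (3x3 intrinsics, pixels), "k1" (the pictures are not rectified: a ray, as slopes to the right and down, at radius r is drawn at 1 + k1 r^2 times it, then the intrinsics apply), "world_to_cam" (4x4, takes a point from world to camera coordinates). Camera axes: x right, y up, looking along -z (the intrinsics and any distortion apply to the point x, -y, -z); pixel columns grow to the right and rows downward; lengths in mm; the calibration is good to about 2 mm. A picture is of the moment at which its call begins.
- job_done(): hands the job in, once; it reports no verdict.
The state is a dict: "clock": time; "joints": joint angles; "joint_vel": joint speeds; "joint_efforts": joint torques, N m; "position": TCP position; "ee_rot": TCP orientation; "contact_force": force on the tool from outside, world axes, zero at the start; "wrist_torque": the same for the moment, N m; "gripper_width": finger opening in mm.
Only numpy, scipy, OpenCV 4.12 (cv2) and the standard library are available. Lean on these libraries where they do the work, as an engineer would, in place of code of your own. Each camera call takes 0.05 s, during which the arm holds its last target.

TASK

Take the fresh orange lamp cartridge from the blue mat and press it gently straight down between the two copper spring clips of the white lamp module until both of its ends have snapped in and it sits fully home. Then slide the module's yellow lock all the way over to the green mark. Do not force the cartridge, and leave the grey spent cartridge and everything else on the bench where it is.

Things in the scene. Friction and masses are not known exactly. Their poses are not given: they have to be found in the camera images.
- fresh: Fresh lamp cartridge, orange, 120 g. Origin: centre of its underside; long axis y, z up. Block 30 (x) by 88 (y) by 22 mm high; centred on it a grip rib 16 (x) by 50 (y) mm, from 22 to 48 mm up. Steel end caps 26 mm wide, wedge-shaped: lower chamfer from y = 44 mm at the underside out to a tip at y = 52 mm, 12 mm up; upper chamfer back in to y = 46 mm, 18 mm up. The same end for end.
- spent: Spent lamp cartridge, grey, otherwise as the fresh one. Both lie on the blue mat (4 mm thick), either one nearer. Leave it where it is.
- module: White lamp module, fixed to the bench, 155 (x) by 190 (y) mm, flat top 30 mm up. Origin: centre of its underside; z up. A grey carrier on it bears two copper clips that face each other along y; the yellow lock runs on the -x side. The cartridge must not be pressed on it with more than 30 N in all.
- bay (a point): Middle of the bay, module axes, 42 mm above the bench. The cartridge goes in with its long axis along y, centred here. The hard seat for its underside lies 0 to 24 mm above this point: the carrier's height is set differently each time and not reported; feel for it. Low cheeks guide the long sides with 1.2 mm play each; their lead-in slopes reach 11 mm above the seat, 21 mm from the middle.
- clip_left (a joint): Spread of the clip at the +y end, rad: 0 empty, about 0.18 as a cap tip passes, 0.01 to 0.04 with the cartridge home. Its nose (3 mm radius) is 18 mm above the seat at y = 49.5 mm, its lip 30 mm up. The caps meet the noses about 16 mm above the seat; the push for both grows to 6 to 15 N, falls once the tips pass 6 mm above it, then rises steeply on the seat.
- clip_right (a joint): The same for the clip at the -y end.
- pin (a joint): How far the brass contact pin in the middle of the seat is pressed in, m: 0 with no cartridge on it, when it stands 3.5 mm above the seat; about 0.0035 with the cartridge fully home; under 1 N.
- lock (a joint): Travel of the yellow lock along the module's +y, m: starts at 0 to 0.008, stops at 0.040 by the green mark; about 2 N moves it and it stays where it is left.
- lock_top (a point): Centre of the top of the lock's tab, which moves with the lock: 16 mm (x) by 20 mm (y) by 26 mm high, its top 58 mm above the bench and its foot 2 mm above the module's flat top; free space on both y sides to push it.
- tip_box: Pipette tip box, clear and purple, 85 by 120 by 58 mm. A bystander; leave it where it is.
- driver: Screwdriver lying on the bench, 160 mm long. A bystander; leave it where it is.
- pipette: Pipette lying on the bench, 250 mm long. A bystander; leave it where it is.

How it is judged:
By the outcome, as a careful person would: the job done as asked, in the order asked, and still so for the second after the job is handed in, with the robot touching nothing.
It also fails if it takes over 61 s, if anything falls off the work surface, if the arm or the gripper's body presses on something with over 40 N, if the wrist force passes 120 N, or if a joint passes its speed limit or range.

## Working session

There is one attempt and no reset: what is moved stays moved. The work goes in short steps, Python scripts to look and compute and a tool call to move; the robot and the scene stay as the last step left them, time stands still between calls to the robot, and variables do not carry over. Pictures are saved under pics/ and viewed, and the job is handed in when it is done.

Besides the shell and the picture viewer there is one more tool, called after "Call:" as name(argument=value, ...) on one line, values as JSON. play_rows: Moves the arm, as the interface text tells. Its arguments: {"type":"object","properties":{"targets":{"type":"array","items":{"type":"object","properties":{"gripper":{"type":"number"},"tx":{"type":"number","minimum":-1,"maximum":1},"ty":{"type":"number","minimum":-1,"maximum":1},"tz":{"type":"number","minimum":-1,"maximum":1},"spin":{"type":"number","minimum":-1,"maximum":1}}}}},"required":["targets"]}

```bash
mkdir -p pics; python3 - <<'E'
from bench import *
import cv2,json
s=read_state()
for k,v in s.items(): print(k,v)
print(tcp_to_tips if not callable(tcp_to_tips) else tcp_to_tips())
for n in ["scene","side","wrist"]:
    d=get_image(n)
    cv2.imwrite(f"pics/{n}0.png",d["frame"][:,:,::-1])
    print(n,d["mtx"].tolist(),d["k1"],d["world_to_cam"].round(3).tolist())
E
```

```text
clock 0.0
joints [ 1.60158846e+00  3.85580478e-01  6.64211736e-03 -5.11217679e-04
 -1.19397243e+00 -2.58597317e-01]
joint_vel [-0.00052788 -0.00203681 -0.00014079 -0.00186399 -0.00059551  0.00092863]
joint_efforts [ 4.27093819e-04 -3.92290306e+01  1.88403136e+01  4.18634087e+00
 -4.69863691e-03  2.85754609e-06]
position [141.00304514 608.33324095 244.21165503]
ee_rot [ 9.93508804e-01 -1.13750089e-01 -8.26499066e-05  1.08044007e-03]
contact_force [-0.7751371  -0.01804274 -0.5584854 ]
wrist_torque [ 0.02104167 -0.03300312  0.03512639]
gripper_width 85.22865551689563
14.0
scene [[471.5025128818901, 0.0, 257.1021140451052], [0.0, 471.5025128818901, 187.75198607067412], [0.0, 0.0, 1.0]] -0.07139931949623508 [[-0.658, 0.753, -0.011, 413.362], [-0.593, -0.509, 0.624, 292.312], [0.465, 0.417, 0.781, -1667.042], [0.0, 0.0, 0.0, 1.0]]
side [[431.7283066693774, 0.0, 252.86708419702822], [0.0, 431.7283066693774, 183.52046518925903], [0.0, 0.0, 1.0]] -0.04776606801963331 [[0.972, -0.234, 0.006, -573.232], [0.155, 0.665, 0.731, -116.516], [-0.175, -0.71, 0.682, -1095.999], [0.0, 0.0, 0.0, 1.0]]
wrist [[289.94879545845345, 0.0, 258.13597506337123], [0.0, 289.94879545845345, 193.35754323819438], [0.0, 0.0, 1.0]] -0.07294234676766943 [[-0.226, -0.974, 0.003, 624.448], [0.935, -0.217, -0.281, 36.104], [0.275, -0.06, 0.96, -380.48], [0.0, 0.0, 0.0, 1.0]]
```

View pics/scene0.png

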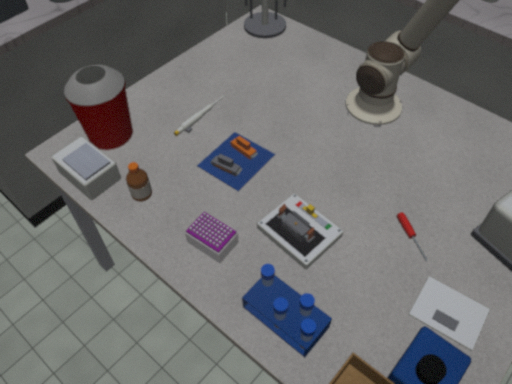

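View pics/side0.png

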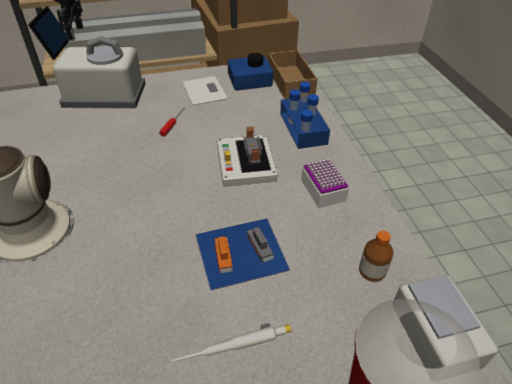

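View pics/wrist0.png

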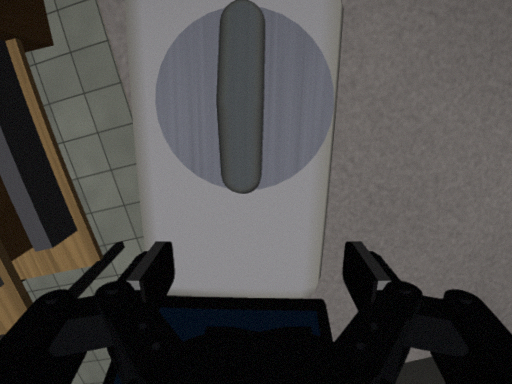

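```bash
cat > h.py <<'E'
from bench import *
import numpy as np, cv2
def rays(d,uv):
    K=d["mtx"];k1=d["k1"]
    uv=np.atleast_2d(np.array(uv,float))
    s=np.stack([(uv[:,0]-K[0,2])/K[0,0],(uv[:,1]-K[1,2])/K[1,1]],1)
    p=s.copy()
    for _ in range(20): p=s/(1+k1*(p**2).sum(1,keepdims=True))
    c=np.c_[p[:,0],-p[:,1],-np.ones(len(p))]
    T=d["world_to_cam"];R=T[:3,:3];t=T[:3,3]
    return -R.T@t, c@R     # origin, dirs (unit depth)
def toplane(d,uv,z):
    o,v=rays(d,uv); return o+v*((z-o[2])/v[:,2])[:,None]
def todepth(d,uv):
    o,v=rays(d,uv); uv=np.atleast_2d(uv).astype(int)
    return o+v*d["depth"][uv[:,1],uv[:,0]][:,None]
def proj(d,P):
    P=np.atleast_2d(np.array(P,float));T=d["world_to_cam"]
    c=P@T[:3,:3].T+T[:3,3]; p=np.c_[c[:,0]/-c[:,2],-c[:,1]/-c[:,2]]
    p=p*(1+d["k1"]*(p**2).sum(1,keepdims=True)); K=d["mtx"]
    return np.c_[p[:,0]*K[0,0]+K[0,2],p[:,1]*K[1,1]+K[1,2]]
def crop(d,box,f,name):
    x0,y0,x1,y1=box
    cv2.imwrite("pics/"+name,cv2.resize(d["frame"][y0:y1,x0:x1,::-1],None,fx=f,fy=f,interpolation=cv2.INTER_CUBIC))
def cloud(d):
    vv,uu=np.mgrid[0:384,0:512]; uv=np.c_[uu.ravel(),vv.ravel()]
    return todepth(d,uv).reshape(384,512,3)
E
python3 - <<'E'
from h import *
d=get_image("scene"); crop(d,(190,120,350,270),4,"sc1.png")
for uv in [(244,148),(227,164),(300,225),(311,209)]: print(uv,todepth(d,uv).round(1))
d=get_image("side"); crop(d,(190,120,300,290),3.5,"si1.png")
for uv in [(223,252),(261,244),(254,150)]: print(uv,todepth(d,uv).round(1))
E
```

```text
(244, 148) [[ 471.  -192.8   25.6]]
(227, 164) [[ 560.9 -181.9   33.5]]
(300, 225) [[610.3 139.5  63.4]]
(311, 209) [[545.8 128.3  59.7]]
(223, 252) [[ 465.1 -225.    51.7]]
(261, 244) [[ 555.5 -221.1   50.4]]
(254, 150) [[610.6  76.   87.9]]
```

View pics/sc1.png

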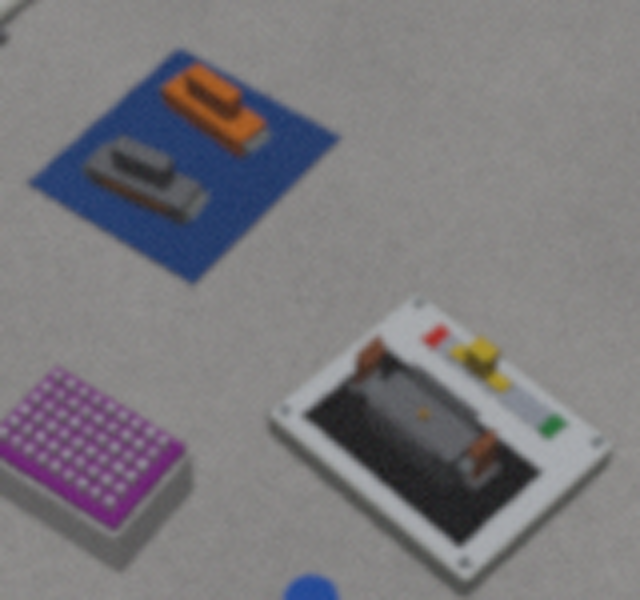

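View pics/si1.png

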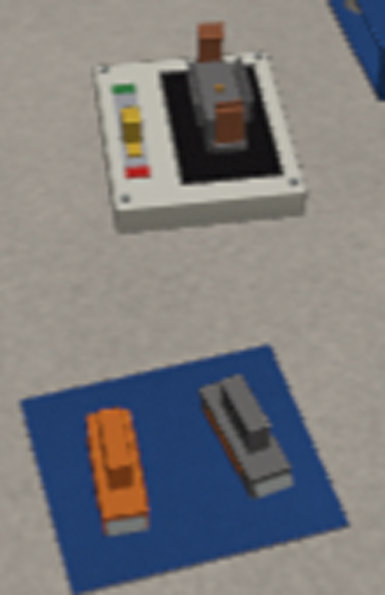

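```bash
cat >> h.py <<'E'
def mask(d,lo,hi,box=None,):
    hsv=cv2.cvtColor(d["frame"],cv2.COLOR_RGB2HSV)
    m=cv2.inRange(hsv,np.array(lo),np.array(hi))
    if box: 
        b=np.zeros_like(m);x0,y0,x1,y1=box;b[y0:y1,x0:x1]=255;m&=b
    return m
def rect(P):
    """min area rect of xy points -> centre, long-axis angle(rad), dims"""
    c,(w,h),a=cv2.minAreaRect(P[:,:2].astype(np.float32))
    a=np.deg2rad(a)
    if h>w: a+=np.pi/2; w,h=h,w
    a=(a+np.pi)%np.pi
    return np.round(c,1),round(float(a),4),round(w,1),round(h,1)
E
python3 - <<'E'
from h import *
for n,bm,bf in [("scene",(250,185,350,270),(195,130,280,190)),("side",(205,125,290,190),(190,215,295,290))]:
    d=get_image(n); C=cloud(d)
    m=mask(d,(5,150,80),(16,255,255),bf)
    P=C[m>0]; print(n,"orange",len(P),P[:,2].min(),P[:,2].max())
    top=P[P[:,2]>46]; print(" rib?",len(top), top.mean(0).round(1) if len(top) else '')
    print(" all",rect(P))
    hsv=cv2.cvtColor(d["frame"],cv2.COLOR_RGB2HSV)
    w=mask(d,(0,0,130),(180,45,255),bm); Q=C[w>0]; Q=Q[(Q[:,2]>24)&(Q[:,2]<36)]
    print(" module",len(Q),rect(Q))
    y=mask(d,(20,120,80),(32,255,255),bm);print(" yellow",C[y>0][C[y>0][:,2]>52].mean(0).round(1),len(C[y>0]))
    g=mask(d,(40,80,40),(85,255,255),bm);print(" green",C[g>0].mean(0).round(1),(g>0).sum())
    r=mask(d,(170,120,40),(180,255,255),bm);print(" red",C[r>0].mean(0).round(1),(r>0).sum())
E
```

```text
scene orange 214 12.925156572973492 56.920298068839884
 rib? 53 [ 469.2 -198.6   52.3]
 all (array([ 470.9, -201. ]), 1.6301, 87.4, 28.2)
 module 1409 (array([595.2, 129.5]), 1.4835, 188.5, 156.9)
 yellow [541.7 123.4  57.7] 71
 green [545.4 188.3  32.6] 16
 red [534.7  81.   33.9] 4
side orange 396 17.70903500207646 836.773675961743
 rib? 131 [ 464.9 -216.6   64.3]
 all (array([ 468.7, -502.4]), 1.4646, 678.3, 99.5)
 module 1019 (array([596.7, 127.3]), 1.4873, 191.9, 154.7)
 yellow [535.2  80.9  85.4] 59
 green [546.8 186.3  33.2] 13
 red [nan nan nan] 0<stdin>:13: RuntimeWarning: Mean of empty slice.
  ret = um.true_divide(
```

```bash
cat >> h.py <<'E'
from scipy.spatial.transform import Rotation as Ro
def tool(s=None):
    s=s or read_state(); return np.array(s["position"]),Ro.from_quat(s["ee_rot"])
def units(target, s=None):
    p,R=tool(s); return (R.inv().apply(np.array(target)-p)/250).round(4)
def yaw(s=None):
    p,R=tool(s); x=R.apply([1,0,0]); return np.arctan2(x[1],x[0])
E
python3 - <<'E'
from h import *
p,R=tool(); d=get_image("wrist"); o,v=rays(d,[[256,192]])
print("cam in tool",R.inv().apply(o-p).round(1),"axis",R.inv().apply(v[0]).round(3), yaw())
print(units([560,130,245]),units([470,-203,245]))
E
```

```text
cam in tool [  72.2   -1.  -128.9] axis [-0.277 -0.006  0.961] -0.22781448032142637
[2.0648e+00 1.4872e+00 1.3000e-03] [2.0149e+00 2.8661e+00 1.7000e-03]
```

Call:
play_rows(targets=[{"tx": 1, "ty": 1, "tz": 0, "spin": 1, "gripper": -1}, {"tx": 1, "ty": 1, "tz": 0, "spin": 1, "gripper": -1}, {"tx": 1, "ty": 1, "tz": 0, "spin": 1, "gripper": -1}, {"tx": 1, "ty": 1, "tz": 0, "spin": 1, "gripper": -1}, {"tx": 1, "ty": 1, "tz": 0, "spin": 1, "gripper": -1}, {"tx": 1, "ty": 1, "tz": 0, "spin": 1, "gripper": -1}])

```text
clock: 1.15
position: [328.9, 306.5, 245.7]
ee_rot: [0.874, -0.486, -0.0, -0.0]
contact_force: [-0.4, -0.0, 0.2]
gripper_width: 85.7
```

```bash
python3 - <<'E'
from h import *
s=read_state();print(s["clock"],s["position"],yaw(s),s["joints"].round(3) if hasattr(s["joints"],'round') else s["joints"],s["contact_force"])
print(units([590,120,225]),units([470,-203,245]), (yaw(s)+np.pi/2+0.086)/(np.pi/4))
E
```

```text
1.15 [328.94040784 306.5271121  245.70609217] -1.0145771084012731 [ 1.114  0.081 -0.398  0.    -1.091 -0.557] [-0.40164954 -0.02599485  0.23479794]
[ 1.185  -0.4928  0.0827] [2.0288e+00 5.9690e-01 1.7000e-03] 0.8176989052476691
```

Call:
play_rows(targets=[{"tx": 1, "ty": -0.4, "tz": 0.0, "spin": 0.82, "gripper": -1}, {"tx": 1, "ty": -0.4, "tz": 0.0, "spin": 0.82, "gripper": -1}, {"tx": 1, "ty": -0.4, "tz": 0.0, "spin": 0.82, "gripper": -1}, {"tx": 1, "ty": -0.4, "tz": 0.0, "spin": 0.82, "gripper": -1}, {"tx": 1, "ty": -0.4, "tz": 0.0, "spin": 0.82, "gripper": -1}, {"tx": 1, "ty": -0.4, "tz": 0.0, "spin": 0.82, "gripper": -1}])

```text
clock: 1.9
position: [545.7, 148.9, 244.8]
ee_rot: [-0.675, 0.738, 0.0, -0.0]
contact_force: [-0.5, 0.2, -0.9]
gripper_width: 85.7
```

```bash
python3 - <<'E'
from h import *
s=read_state();print(s["clock"],s["position"],yaw(s),s["joints"])
d=get_image("wrist"); np.savez("wm.npz",**d)
cv2.imwrite("pics/wm.png",d["frame"][:,:,::-1])
s=read_state();print(units([470,-203,245],s))
E
```

```text
1.9 [545.74248438 148.88435017 244.75407507] -1.6590073143244661 [ 5.52574740e-01  2.84975245e-01 -1.40812099e-01 -2.98536248e-04
 -1.14593410e+00 -6.40662698e-01]
[1.431e+00 1.766e-01 4.000e-04]
```

View pics/wm.png

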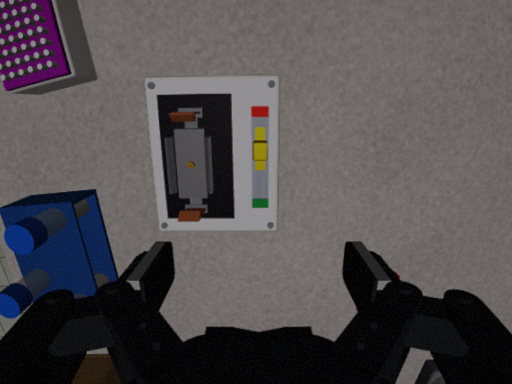

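```bash
cat > mod.py <<'E'
from h import *
import sys
d=dict(np.load(sys.argv[1]));box=tuple(map(int,sys.argv[2].split(',')))
w=mask(d,(0,0,150),(180,60,255),box)
w=cv2.morphologyEx(w,cv2.MORPH_CLOSE,np.ones((5,5)))
cs,_=cv2.findContours(w,cv2.RETR_EXTERNAL,cv2.CHAIN_APPROX_NONE)
c=max(cs,key=cv2.contourArea)[:,0]
P=toplane(d,c,30); print("module",rect(P))
C=cloud(d);print("white z",np.median(C[w>0][:,2]))
def cen(m,z):
    n,l,st,ce=cv2.connectedComponentsWithStats(m)
    for i in range(1,n):
        if st[i,4]>12: print("  ",ce[i].round(1),st[i].tolist(),toplane(d,ce[i],z).round(1),"depthz",np.median(C[l==i][:,2]).round(1))
print("yellow");cen(mask(d,(20,120,60),(32,255,255),box),58)
print("green");cen(mask(d,(45,80,30),(85,255,255),box),31)
print("red");cen(mask(d,(172,120,60),(180,255,255),box)|mask(d,(0,160,60),(4,255,255),box),31)
print("copper");cen(mask(d,(5,110,50),(14,255,255),box),70)
E
python3 mod.py wm.npz 130,60,300,245
```

```text
module (array([598.1, 130.4]), 1.4909, 181.6, 146.6)
white z 30.227735106688442
yellow
   [259.5 133.5] [255, 127, 10, 14, 140] [[540.9 103.6  58. ]] depthz 35.3
   [259.6 154.5] [253, 142, 14, 28, 351] [[542.8 126.2  58. ]] depthz 57.6
green
   [259.5 203. ] [252, 199, 16, 9, 144] [[548.2 190.5  31. ]] depthz 31.9
red
   [259.4 111.3] [251, 106, 18, 11, 167] [[538.8  80.7  31. ]] depthz 32.0
copper
   [181.7 116.1] [169, 112, 26, 10, 225] [[618.4  77.9  70. ]] depthz 90.8
   [189.  215.2] [178, 210, 23, 11, 228] [[627.3 185.2  70. ]] depthz 89.2
```

Call:
play_rows(targets=[{"tx": 0.9, "ty": 0.1, "tz": 0.0, "gripper": -1}, {"tx": 0.9, "ty": 0.1, "tz": 0.0, "gripper": -1}, {"tx": 0.9, "ty": 0.1, "tz": 0.0, "gripper": -1}, {"tx": 0.9, "ty": 0.1, "tz": 0.0, "gripper": -1}, {"tx": 0.9, "ty": 0.1, "tz": 0.0, "gripper": -1}])

```text
invalid input
```

```bash
python3 - <<'E'
from h import *
s=read_state();print(s["clock"],s["position"],yaw(s),s["joints"])
d=get_image("wrist"); np.savez("wf.npz",**d)
cv2.imwrite("pics/wf.png",d["frame"][:,:,::-1])
s=read_state();print(units([470,-203,150],s))
E
```

```text
1.95 [544.95858193 149.57030599 244.98491993] -1.6575221510811025 [ 5.54359208e-01  2.83804686e-01 -1.41823994e-01 -4.05855941e-04
 -1.14601233e+00 -6.40917707e-01]
[1.4327 0.1763 0.3811]
```

View pics/wf.png

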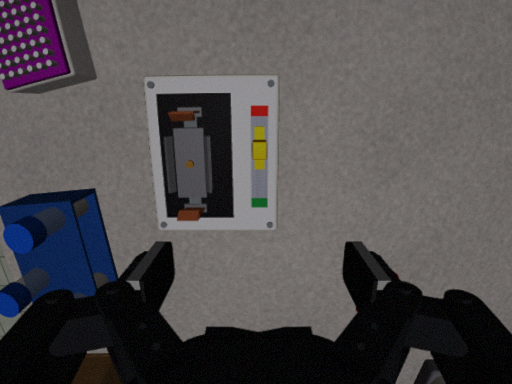

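Call:
play_rows(targets=[{"tx": 0.9, "ty": 0.2, "tz": 0.0, "spin": 0, "gripper": -1}, {"tx": 0.9, "ty": 0.2, "tz": 0.0, "spin": 0, "gripper": -1}, {"tx": 0.9, "ty": 0.2, "tz": 0.0, "spin": 0, "gripper": -1}, {"tx": 0.9, "ty": 0.2, "tz": 0.0, "spin": 0, "gripper": -1}, {"tx": 0.9, "ty": 0.2, "tz": 0.0, "spin": 0, "gripper": -1}])

```text
clock: 2.62
position: [474.4, -71.0, 246.0]
ee_rot: [-0.676, 0.737, -0.0, 0.0]
contact_force: [0.5, 1.1, -0.4]
gripper_width: 85.7
```

```bash
python3 - <<'E'
from h import *
s=read_state();print(s["clock"],s["position"],yaw(s),s["joints"])
d=get_image("wrist"); np.savez("wf.npz",**d)
cv2.imwrite("pics/wf2.png",d["frame"][:,:,::-1])
s=read_state();print(units([470,-203,150],s))
E
```

```text
2.625 [474.39157522 -70.97308002 245.95939067] -1.6583055374509663 [ 1.91014227e-01  1.34646814e-01 -3.34478033e-01 -2.06597223e-04
 -1.10082244e+00 -2.78430113e-01]
[ 0.532  -0.0245  0.3836]
```

View pics/wf2.png

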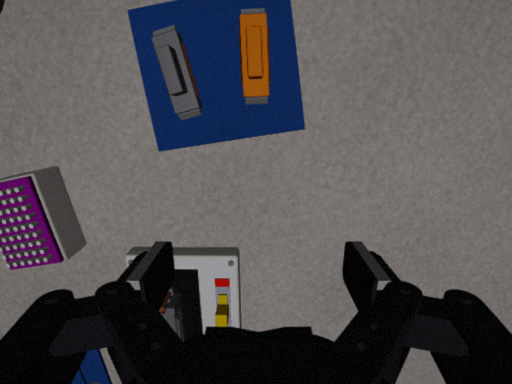

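Call:
play_rows(targets=[{"tx": 0.5, "ty": 0.0, "tz": 0.3, "spin": 0, "gripper": -1}, {"tx": 0.5, "ty": 0.0, "tz": 0.3, "spin": 0, "gripper": -1}, {"tx": 0.5, "ty": 0.0, "tz": 0.3, "spin": 0, "gripper": -1}, {"tx": 0.5, "ty": 0.0, "tz": 0.3, "spin": 0, "gripper": -1}])

```text
clock: 3.18
position: [465.5, -194.3, 169.7]
ee_rot: [-0.676, 0.737, 0.0, -0.0]
contact_force: [-0.0, 1.0, -0.1]
gripper_width: 85.1
```

```bash
cat > fresh.py <<'E'
from h import *
import sys
s=read_state();print(s["clock"],s["position"],yaw(s))
d=get_image("wrist"); np.savez(sys.argv[1]+".npz",**d)
cv2.imwrite(f"pics/{sys.argv[1]}.png",d["frame"][:,:,::-1])
m=mask(d,(5,150,60),(18,255,255)); n,l,st,ce=cv2.connectedComponentsWithStats(m)
C=cloud(d)
i=1+np.argmax(st[1:,4]); print(st[i],ce[i])
P=C[l==i]; print("z range",np.percentile(P[:,2],[2,50,98]).round(1))
Z=C[...,2]
top=(l==i)&(Z>46)&(Z<60); print("rib top",top.sum(),rect(toplane(d,np.argwhere(top)[:,::-1],52)))
cs,_=cv2.findContours((l==i).astype(np.uint8),cv2.RETR_EXTERNAL,cv2.CHAIN_APPROX_NONE)
print("block outline@26",rect(toplane(d,max(cs,key=len)[:,0],26)))
E
python3 fresh.py wf3
```

```text
3.175 [ 465.46333548 -194.32071947  169.73719583] -1.656955744488125
[ 238  132   35   90 2827] [255.26317651 176.09798373]
z range [19.2 26.8 53.3]
rib top 1008 (array([ 467.8, -200.7]), 1.5199, 50.3, 16.1)
block outline@26 (array([ 468.1, -200.5]), 1.5226, 87.9, 31.4)
```

View pics/wf3.png

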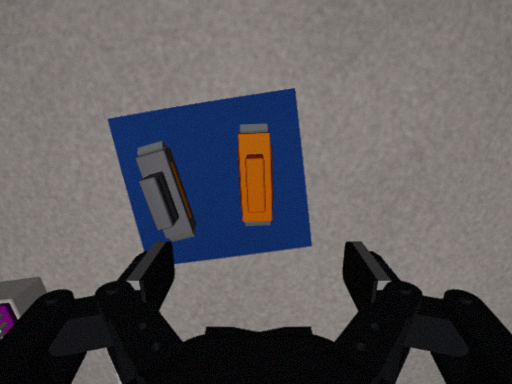

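```bash
python3 - <<'E'
from h import *
print(units([467.9,-200.6,43]),units([467.9,-200.6,75]), (yaw()+1.6206)/(np.pi/4))
E
```

```text
[ 0.0261 -0.0092  0.5106] [ 0.0261 -0.0092  0.3826] -0.04488922170489293
```

Call:
play_rows(targets=[{"tx": 0.026, "ty": -0.009, "tz": 0.2, "spin": -0.045, "gripper": -0.2}, {"tx": 0.026, "ty": -0.009, "tz": 0.38, "spin": -0.045, "gripper": -0.2}, {"tx": 0.026, "ty": -0.009, "tz": 0.38, "spin": -0.045, "gripper": -0.2}, {"tx": 0.026, "ty": -0.009, "tz": 0.38, "spin": -0.045, "gripper": -0.2}])

```text
clock: 3.72
position: [469.1, -200.8, 77.4]
ee_rot: [-0.69, 0.724, -0.002, 0.001]
contact_force: [0.5, -0.3, -0.6]
gripper_width: 51.5
```

```bash
python3 fresh.py wf4;  python3 - <<'E'
from h import *
print(units([467.9,-200.6,43]),yaw()+1.6206)
E
```

```text
3.725 [ 469.08130058 -200.79780103   77.43119277] -1.6193628977699284
[ 237  153   49  125 5727] [260.79762528 214.05832024]
z range [19.  26.8 53.2]
rib top 2186 (array([ 467.9, -201.4]), 1.5123, 50.6, 15.9)
block outline@26 (array([ 468.3, -201. ]), 1.5231, 88.3, 31.3)
[-0.0013  0.006   0.1391] 0.0007882814144182237
```

View pics/wf4.png

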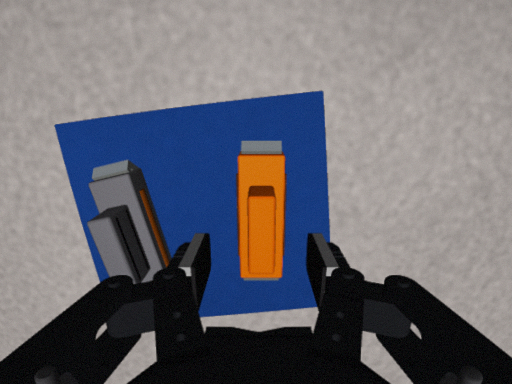

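```bash
python3 - <<'E'
from h import *
d=dict(np.load("wf3.npz"))
p,R=tool(); p=np.array([468,-201,0])
for z,uv in [(26,[[164,147],[194,235],[138,157],[166,240]]),(52,[[159,174],[176,220],[142,180],[160,229]])]:
    print(R.inv().apply(toplane(d,uv,z)-p).round(1))
E
```

```text
[[  33.5  -85.3  -25.6]
 [ -57.5  -65.6  -25.7]
 [  25.1 -111.7  -25.4]
 [ -62.2  -95.5  -25.6]]
[[  13.1  -84.2  -51.6]
 [ -30.4  -74.2  -51.7]
 [   8.3 -100.2  -51.5]
 [ -38.8  -90.3  -51.6]]
```

Call:
play_rows(targets=[{"tx": -0.001, "ty": 0.004, "tz": 0.1, "spin": 0, "gripper": -0.2}, {"tx": -0.001, "ty": 0.004, "tz": 0.136, "spin": 0, "gripper": -0.2}, {"tx": -0.001, "ty": 0.004, "tz": 0.136, "spin": 0, "gripper": -0.2}])

```text
clock: 4.15
position: [466.5, -201.1, 42.0]
ee_rot: [-0.689, 0.725, -0.0, 0.0]
contact_force: [0.6, -0.2, -0.2]
gripper_width: 50.9
```

Call:
play_rows(targets=[{"tx": 0, "ty": 0, "tz": 0, "spin": 0, "gripper": 1}, {"tx": 0, "ty": 0, "tz": 0, "spin": 0, "gripper": 1}, {"tx": 0, "ty": 0, "tz": 0, "spin": 0, "gripper": 1}, {"tx": 0, "ty": 0, "tz": 0, "spin": 0, "gripper": 1}])

```text
clock: 4.65
position: [466.8, -201.3, 42.1]
ee_rot: [-0.689, 0.725, -0.001, 0.0]
contact_force: [0.3, 1.2, 5.5]
gripper_width: 14.8
```

```bash
python3 fresh.py wf5
```

```text
4.65 [ 466.76089733 -201.25427133   42.14757906] -1.621483760021337
[ 229  164   60  149 6628] [258.07634279 228.84731442]
z range [21.9 44.3 53.5]
rib top 3230 (array([ 467.5, -201.8]), 1.5104, 51.1, 15.8)
block outline@26 (array([ 467.7, -200.3]), 1.519, 89.7, 31.1)
```

View pics/wf5.png

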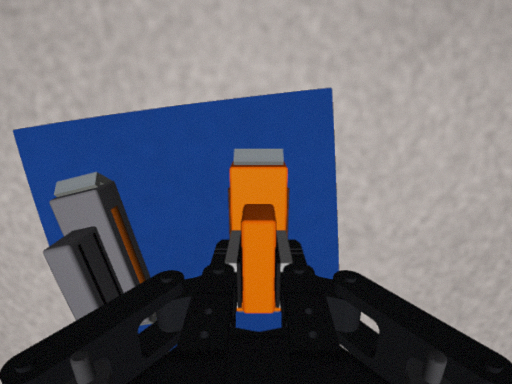

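Call:
play_rows(targets=[{"tx": 0, "ty": 0, "tz": -0.1, "spin": 0, "gripper": 1}, {"tx": 0, "ty": 0, "tz": -0.3, "spin": 0, "gripper": 1}, {"tx": -0.1, "ty": -0.05, "tz": -0.5, "spin": 0, "gripper": 1}, {"tx": -0.3, "ty": -0.1, "tz": -0.6, "spin": 0, "gripper": 1}, {"tx": -0.5, "ty": -0.17, "tz": -0.6, "spin": 0, "gripper": 1}, {"tx": -0.7, "ty": -0.23, "tz": -0.6, "spin": 0.037, "gripper": 1}, {"tx": -0.9, "ty": -0.3, "tz": -0.6, "spin": 0.037, "gripper": 1}, {"tx": -1.0, "ty": -0.33, "tz": -0.6, "spin": 0.037, "gripper": 1}, {"tx": -1.0, "ty": -0.33, "tz": -0.6, "spin": 0.037, "gripper": 1}])

```text
clock: 5.82
position: [561.0, 45.9, 190.2]
ee_rot: [-0.679, 0.734, 0.001, -0.001]
contact_force: [-0.0, -0.1, -1.5]
gripper_width: 15.0
```

```bash
python3 - <<'E'
from h import *
print(read_state()["joints"],units([592,195,190]),(yaw()+1.6507)/(np.pi/4))
E
```

```text
[ 3.69276014e-01  3.27044901e-01 -2.26113656e-01 -6.32851512e-04
 -1.01951209e+00 -4.46704677e-01] [-6.04e-01 -7.72e-02  3.00e-04] 0.002728986582224836
```

Call:
play_rows(targets=[{"tx": -0.2, "ty": -0.03, "tz": 0, "spin": 0, "gripper": 1}, {"tx": -0.4, "ty": -0.05, "tz": 0, "spin": 0, "gripper": 1}, {"tx": -0.55, "ty": -0.07, "tz": 0, "spin": 0, "gripper": 1}, {"tx": -0.6, "ty": -0.077, "tz": 0, "spin": 0, "gripper": 1}, {"tx": -0.6, "ty": -0.077, "tz": 0, "spin": 0, "gripper": 1}, {"tx": -0.6, "ty": -0.077, "tz": 0, "spin": 0, "gripper": 1}])

```text
clock: 6.58
position: [591.9, 190.8, 191.2]
ee_rot: [-0.678, 0.735, 0.0, -0.001]
contact_force: [0.5, -0.3, -1.5]
gripper_width: 15.2
```

```bash
python3 - <<'E'
from h import *
s=read_state();print(s["clock"],s["position"],yaw(s),s["contact_force"])
d=get_image("wrist"); np.savez("wm2.npz",**d)
cv2.imwrite("pics/wm2.png",d["frame"][:,:,::-1])
E
python3 mod.py wm2.npz 100,60,340,300
```

```text
6.575 [591.90054122 190.78669917 191.16694336] -1.652398100536089 [ 0.53216233 -0.2881257  -1.49768504]
module (array([550.2, 152.1]), 1.4878, 148.4, 52.9)
white z 30.218767968696966
yellow
   [306.8 107.5] [298, 81, 21, 54, 807] [[544.3 122.   58. ]] depthz 56.2
green
   [301.3 176.6] [292, 171, 20, 12, 222] [[548.1 190.1  31. ]] depthz 32.1
red
   [306.  64.] [296, 60, 21, 9, 188] [[538.9  82.5  31. ]] depthz 32.1
copper
   [217.4  60.8] [204, 60, 29, 3, 73] [[616.4  79.5  70. ]] depthz 85.8
   [256.2 231.3] [207, 163, 82, 137, 4552] [[597.5 229.6  70. ]] depthz 200.1
   [265.1 179.9] [260, 174, 12, 12, 32] [[585.6 181.   70. ]] depthz 175.1
   [243.7 187.6] [238, 178, 12, 16, 41] [[605.1 186.5  70. ]] depthz 175.3
   [256.9 183.7] [254, 181, 7, 6, 14] [[593.1 183.9  70. ]] depthz 174.9
```

View pics/wm2.png

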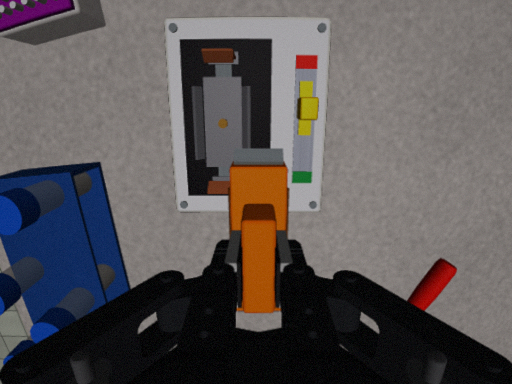

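```bash
python3 - <<'E'
from h import *
for f in ["wm.npz","wm2.npz"]:
    d=dict(np.load(f)); C=cloud(d); Z=C[...,2]
    crop(d,(140,60,290,240) if f=="wm.npz" else (160,10,340,220),4 if f=="wm.npz" else 2.8,f[:-4]+"c.png")
    bx=(155,90,235,225) if f=="wm.npz" else (180,36,275,200)
    x0,y0,x1,y1=bx
    z=Z[y0:y1,x0:x1].copy(); h,e=np.histogram(z,bins=np.arange(24,110,2)); print([(int(a),int(b)) for a,b in zip(e,h) if b>20])
d=dict(np.load("wm2.npz")); C=cloud(d)
print(C[60:190:6,223].round(0).tolist())
print(C[110,180:300:4].round(0).tolist())
print(C[40:66:2,222].round(0).tolist())
E
```

```text
[(28, 1112), (30, 5007), (32, 490), (50, 58), (52, 291), (54, 118), (56, 37), (58, 34), (60, 55), (62, 410), (64, 1569), (66, 123), (68, 136), (70, 173), (72, 209), (74, 304), (76, 36), (84, 52), (86, 85), (88, 73), (90, 71), (92, 102), (94, 74)]
[(28, 932), (30, 5893), (32, 660), (50, 63), (52, 371), (54, 58), (62, 548), (64, 2507), (66, 177), (68, 210), (70, 252), (72, 363), (74, 469), (76, 54), (84, 86), (86, 116), (88, 121), (90, 103), (92, 148), (94, 103)]
[[610.0, 82.0, 87.0], [614.0, 81.0, 54.0], [615.0, 86.0, 52.0], [614.0, 92.0, 65.0], [614.0, 97.0, 64.0], [615.0, 102.0, 65.0], [616.0, 107.0, 64.0], [616.0, 112.0, 66.0], [616.0, 117.0, 65.0], [617.0, 122.0, 65.0], [617.0, 127.0, 68.0], [618.0, 131.0, 69.0], [619.0, 137.0, 65.0], [619.0, 142.0, 65.0], [620.0, 147.0, 65.0], [620.0, 152.0, 66.0], [621.0, 158.0, 64.0], [622.0, 163.0, 65.0], [624.0, 171.0, 52.0], [625.0, 176.0, 52.0], [625.0, 182.0, 54.0], [620.0, 178.0, 90.0]]
[[662.0, 114.0, 31.0], [658.0, 115.0, 32.0], [654.0, 115.0, 32.0], [651.0, 115.0, 31.0], [638.0, 116.0, 74.0], [635.0, 117.0, 71.0], [633.0, 117.0, 66.0], [629.0, 117.0, 65.0], [626.0, 117.0, 64.0], [622.0, 118.0, 66.0], [619.0, 118.0, 64.0], [616.0, 118.0, 64.0], [612.0, 119.0, 66.0], [609.0, 119.0, 65.0], [606.0, 119.0, 65.0], [602.0, 120.0, 66.0], [599.0, 120.0, 71.0], [595.0, 120.0, 76.0], [593.0, 120.0, 32.0], [589.0, 121.0, 32.0], [585.0, 121.0, 31.0], [581.0, 121.0, 31.0], [577.0, 122.0, 31.0], [573.0, 122.0, 31.0], [570.0, 122.0, 31.0], [566.0, 123.0, 29.0], [562.0, 123.0, 30.0], [558.0, 123.0, 31.0], [554.0, 123.0, 31.0], [550.0, 124.0, 31.0]]
[[615.0, 55.0, 31.0], [615.0, 57.0, 30.0], [615.0, 59.0, 30.0], [615.0, 61.0, 31.0], [615.0, 62.0, 32.0], [609.0, 76.0, 94.0], [610.0, 78.0, 95.0], [610.0, 79.0, 92.0], [610.0, 80.0, 89.0], [611.0, 81.0, 88.0], [611.0, 82.0, 87.0], [611.0, 83.0, 84.0], [615.0, 80.0, 53.0]]
```

View pics/wm2c.png

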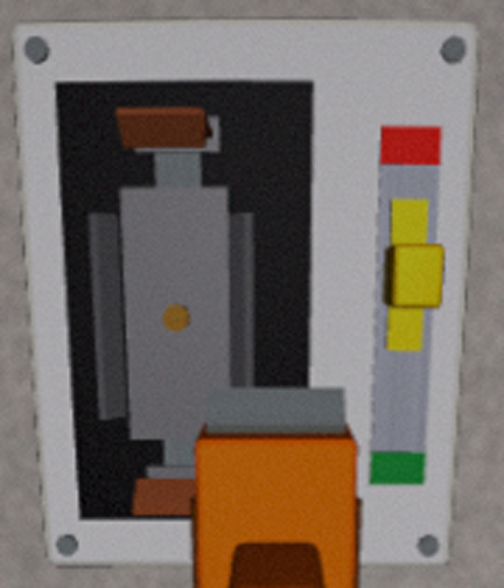

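View pics/wmc.png

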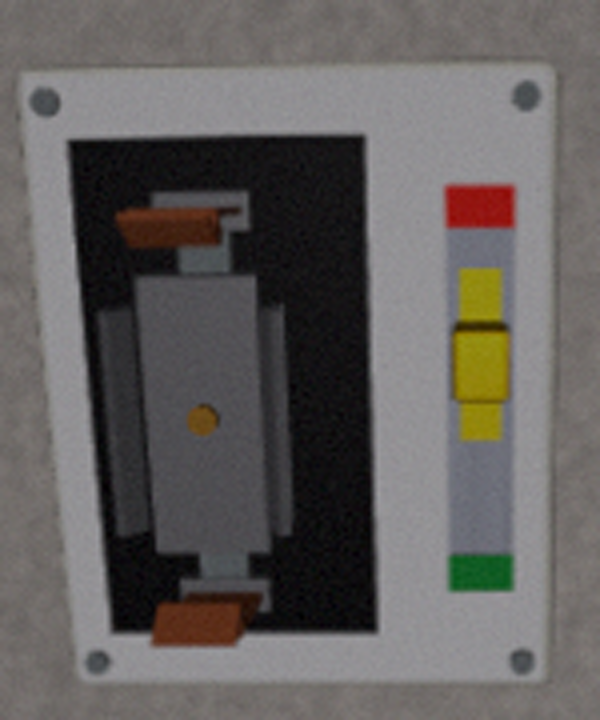

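```bash
python3 - <<'E'
from h import *
for f,bp,bs in [("wm.npz",(183,156,200,172),(155,90,235,225)),("wm2.npz",(213,113,234,134),(180,36,275,172))]:
    d=dict(np.load(f)); C=cloud(d);Z=C[...,2]
    m=mask(d,(10,110,60),(26,255,255),bp); uv=np.argwhere(m>0)[:,::-1]
    print(f,"pin",len(uv),uv.mean(0).round(1),toplane(d,uv.mean(0),68.1).round(1))
    b=np.zeros(Z.shape,bool);x0,y0,x1,y1=bs;b[y0:y1,x0:x1]=1
    s=((Z>61)&(Z<67)&b).astype(np.uint8); s=cv2.morphologyEx(s,cv2.MORPH_OPEN,np.ones((5,5)))
    print(" seat",rect(toplane(d,np.argwhere(s)[:,::-1],64.7)))
    ch=((Z>67)&(Z<78)&b).astype(np.uint8); ch=cv2.morphologyEx(ch,cv2.MORPH_OPEN,np.ones((3,3)))
    n,l,st,ce=cv2.connectedComponentsWithStats(ch)
    for i in range(1,n):
        if st[i,4]>60:
            P=C[l==i]; print(" cheek",st[i,4],rect(P),P[:,2].max().round(1))
    cp=((Z>82)&(Z<98)&b).astype(np.uint8)
    n,l,st,ce=cv2.connectedComponentsWithStats(cp)
    for i in range(1,n):
        if st[i,4]>40:
            P=C[l==i]; P=P[P[:,2]>90]; print(" clip lip",len(P),P.mean(0).round(1),rect(P))
# holes: screws at corners, mod frame
E
```

```text
wm.npz pin 44 [190.  164.6] [[617.9 128.8  68.1]]
 seat (array([618.3, 128.2]), 1.483, 75.7, 33.4)
 cheek 486 (array([638.3, 127.1]), 1.4942, 60.6, 8.2) 77.3
 cheek 347 (array([598. , 130.8]), 1.4875, 60.1, 7.5) 76.9
 clip lip 130 [613.5  77.1  93.1] (array([613.6,  77.3]), 2.9966, 21.5, 5.6)
 clip lip 117 [622.2 181.   92.8] (array([622.1, 180.9]), 3.0555, 22.0, 5.1)
wm2.npz pin 69 [222.2 123. ] [[618.1 128.9  68.1]]
 seat (array([618.6, 129. ]), 1.4761, 75.5, 32.5)
 cheek 752 (array([638. , 127.2]), 1.5038, 59.9, 8.0) 77.2
 cheek 562 (array([597.5, 126.4]), 1.4774, 51.1, 7.1) 76.9
 cheek 72 (array([617.9, 129. ]), 3.0481, 7.8, 6.7) 69.4
 clip lip 216 [613.9  77.3  93.1] (array([613.8,  77.3]), 3.0772, 21.6, 5.1)
```

```bash
python3 - <<'E'
from h import *
R=Ro.from_quat([-0.678,0.735,0,-0.001])
for f,p in [("wf5.npz",[466.76,-201.25,42.15]),("wm2.npz",[591.9,190.8,191.2])]:
    d=dict(np.load(f));C=cloud(d);Z=C[...,2]-p[2]+42.1
    m=mask(d,(5,150,60),(18,255,255))>0
    b=np.zeros_like(m);b[150:320,200:310]=1;m&=b
    for a,c,nm in [(49,56,"rib"),(24,29,"block")]:
        s=m&(Z>a)&(Z<c); P=C[s]
        yaw_=-1.6215 if f=="wf5.npz" else -1.6524
        ax=np.array([np.cos(yaw_),np.sin(yaw_)]);ay=np.array([ax[1],-ax[0]])
        q=P[:,:2]-np.array(p[:2]); X=q@ax;Y=q@ay
        print(f,nm,s.sum(),"z",np.median(P[:,2]).round(1),"X",np.percentile(X,[1,99]).round(1),"Y",np.percentile(Y,[1,99]).round(1), Y.mean().round(2))
E
```

```text
wf5.npz rib 3113 z 52.1 X [-24.6  23.6] Y [-8.1  6.8] -0.72
wf5.npz block 2820 z 26.2 X [-43.   42.6] Y [-15.4  13.9] -0.78
wm2.npz rib 3090 z 201.0 X [-24.7  23.6] Y [-8.1  6.8] -0.74
wm2.npz block 2799 z 175.1 X [-42.6  42.6] Y [-15.3  14. ] -0.76
```

```bash
python3 - <<'E'
from h import *
print(units([617.2,128.8,150]),(yaw()+1.654)/(np.pi/4))
E
```

```text
[ 0.2388 -0.1207  0.1652] 0.001918413841055683
```

Call:
play_rows(targets=[{"tx": 0.12, "ty": -0.06, "tz": 0, "spin": 0.002, "gripper": 1}, {"tx": 0.239, "ty": -0.121, "tz": 0.0, "spin": 0.002, "gripper": 1}, {"tx": 0.239, "ty": -0.121, "tz": 0.1, "spin": 0.002, "gripper": 1}, {"tx": 0.239, "ty": -0.121, "tz": 0.16, "spin": 0.002, "gripper": 1}, {"tx": 0.239, "ty": -0.121, "tz": 0.16, "spin": 0.002, "gripper": 1}, {"tx": 0.239, "ty": -0.121, "tz": 0.16, "spin": 0.002, "gripper": 1}])

```text
clock: 7.38
position: [618.2, 130.7, 152.1]
ee_rot: [-0.678, 0.735, -0.0, 0.001]
contact_force: [-0.3, -0.1, -0.8]
gripper_width: 14.6
```

```bash
python3 - <<'E'
from h import *
s=read_state();print(s["clock"],s["position"],yaw(s),s["contact_force"],s["wrist_torque"])
d=get_image("wrist"); np.savez("wm3.npz",**d)
cv2.imwrite("pics/wm3.png",d["frame"][:,:,::-1])
for n,b in [("scene",(230,150,360,280)),("side",(190,80,310,200))]:
    e=get_image(n); np.savez(n+"3.npz",**e); crop(e,b,4,n+"3.png")
s=read_state();print(units([617.2,128.8,122],s))
C=cloud(d);Z=C[...,2]
cp=((Z>82)&(Z<98)).astype(np.uint8)
n,l,st,ce=cv2.connectedComponentsWithStats(cp)
for i in range(1,n):
    if st[i,4]>40:
        P=C[l==i]; P=P[P[:,2]>90]; print(" clip lip",st[i],P.mean(0).round(1) if len(P) else '')
E
```

```text
7.375 [618.15251823 130.65211912 152.1058496 ] -1.6518007392679115 [-0.26021226 -0.0673771  -0.75683369] [-0.00952535  0.05566332 -0.01410763]
[0.0084 0.0032 0.1211]
 clip lip [243 130  35  15 491] [613.5  76.8  93.2]
 clip lip [ 25 266  42  38 506] [785.6 173.   95. ]
 clip lip [  8 344  25  12  87] [846.5 245.1  93.9]
```

View pics/wm3.png

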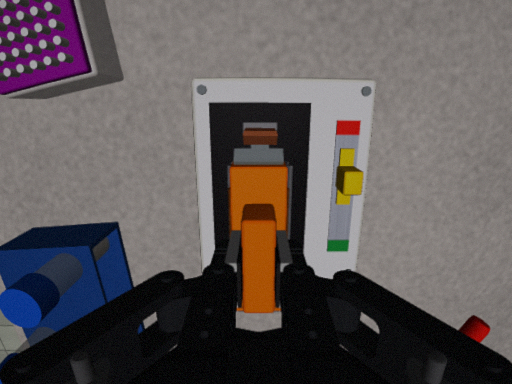

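View pics/side3.png

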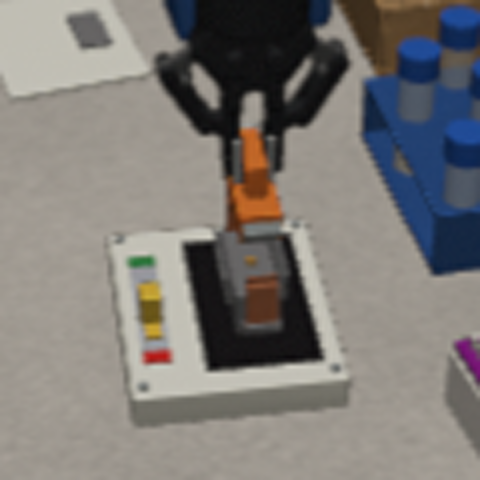

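View pics/scene3.png

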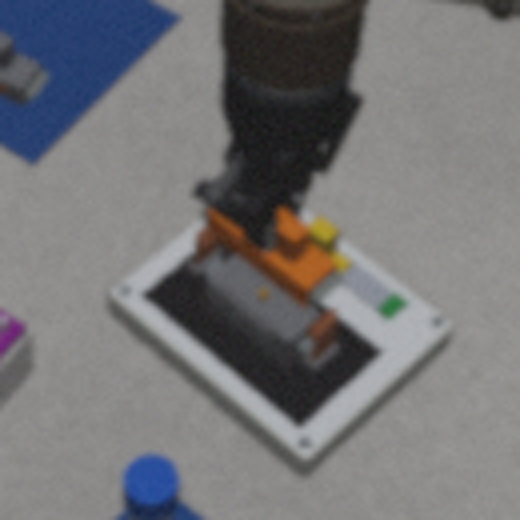

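Call:
play_rows(targets=[{"tx": 0.008, "ty": 0.003, "tz": 0, "spin": 0.003, "gripper": 1}, {"tx": 0.008, "ty": 0.003, "tz": 0.05, "spin": 0.003, "gripper": 1}, {"tx": 0.008, "ty": 0.003, "tz": 0.08, "spin": 0.003, "gripper": 1}, {"tx": 0.008, "ty": 0.003, "tz": 0.1, "spin": 0.003, "gripper": 1}, {"tx": 0.008, "ty": 0.003, "tz": 0.1, "spin": 0.003, "gripper": 1}, {"tx": 0.008, "ty": 0.003, "tz": 0.1, "spin": 0.003, "gripper": 1}])

```text
clock: 8.28
position: [617.1, 128.5, 126.5]
ee_rot: [-0.677, 0.736, -0.0, 0.0]
contact_force: [0.3, 0.3, -0.1]
gripper_width: 14.9
```

```bash
cat > st.py <<'E'
from h import *
P=[];F=[];T=[]
for i in range(3):
    s=read_state();P.append(s["position"]);F.append(s["contact_force"]);T.append(s["wrist_torque"]);d=get_image("wrist")
s=read_state();P.append(s["position"]);F.append(s["contact_force"])
print(s["clock"]);print(np.round(P,2),np.round(F,1),yaw(s),np.round(T[-1],2))
np.savez("last.npz",**d)
E
python3 st.py
```

```text
8.425
[[617.06 128.48 126.49]
 [617.08 128.48 126.64]
 [617.07 128.48 126.69]
 [617.03 128.49 126.69]] [[ 0.3  0.3 -0.1]
 [ 0.   0.4 -1.3]
 [-0.1  0.7 -1. ]
 [ 0.1 -0.8 -0.6]] -1.6548339310354305 [-0.02  0.    0.04]
```

Call:
play_rows(targets=[{"tx": -0.001, "ty": 0, "tz": 0.01, "spin": 0, "gripper": 1}, {"tx": -0.001, "ty": 0, "tz": 0.02, "spin": 0, "gripper": 1}, {"tx": -0.001, "ty": 0, "tz": 0.028, "spin": 0, "gripper": 1}, {"tx": -0.001, "ty": 0, "tz": 0.036, "spin": 0, "gripper": 1}, {"tx": -0.001, "ty": 0, "tz": 0.036, "spin": 0, "gripper": 1}])

```text
clock: 9.05
position: [617.1, 128.6, 117.5]
ee_rot: [-0.677, 0.736, -0.0, 0.0]
contact_force: [-0.2, -1.0, -1.5]
gripper_width: 14.8
```

```bash
python3 st.py
```

```text
9.2
[[617.05 128.57 117.46]
 [617.05 128.6  117.46]
 [617.04 128.62 117.45]
 [617.02 128.62 117.43]] [[-0.2 -1.  -1.5]
 [ 0.9 -0.5  0.4]
 [ 0.7 -0.1 -0.9]
 [ 0.2  0.4 -0.7]] -1.6549249285161998 [-0.22 -0.14 -0.07]
```

Call:
play_rows(targets=[{"tx": 0, "ty": 0, "tz": 0.006, "spin": 0, "gripper": 1}, {"tx": 0, "ty": 0, "tz": 0.012, "spin": 0, "gripper": 1}, {"tx": 0, "ty": 0, "tz": 0.016, "spin": 0, "gripper": 1}, {"tx": 0, "ty": 0, "tz": 0.016, "spin": 0, "gripper": 1}])

```text
clock: 9.7
position: [617.5, 128.8, 114.1]
ee_rot: [-0.677, 0.736, -0.0, 0.001]
contact_force: [0.6, -0.7, 5.1]
gripper_width: 15.0
```

```bash
python3 st.py
```

```text
9.85
[[617.5  128.85 114.1 ]
 [617.49 128.85 114.12]
 [617.49 128.87 114.1 ]
 [617.5  128.86 114.09]] [[ 0.6 -0.7  5.1]
 [-0.  -0.6  5. ]
 [-0.1 -0.9  5.7]
 [ 0.  -0.7  4.9]] -1.654455603364218 [-0.16 -0.01  0.01]
```

Call:
play_rows(targets=[{"tx": 0, "ty": 0, "tz": 0.006, "spin": 0, "gripper": 1}, {"tx": 0, "ty": 0, "tz": 0.012, "spin": 0, "gripper": 1}, {"tx": 0, "ty": 0, "tz": 0.012, "spin": 0, "gripper": 1}])

```text
clock: 10.22
position: [617.8, 129.0, 111.7]
ee_rot: [-0.677, 0.736, -0.001, 0.001]
contact_force: [0.1, -0.2, 7.4]
gripper_width: 15.0
```

```bash
python3 st.py
```

```text
10.375
[[617.76 128.97 111.71]
 [617.75 128.97 111.71]
 [617.75 128.96 111.71]
 [617.75 128.97 111.72]] [[ 0.1 -0.2  7.4]
 [-0.7 -1.2  7.2]
 [-0.5 -1.8  7.4]
 [ 0.1  0.4  7.4]] -1.6542830244106626 [-0.11  0.16  0.01]
```

Call:
play_rows(targets=[{"tx": 0, "ty": 0, "tz": 0.006, "spin": 0, "gripper": 1}, {"tx": 0, "ty": 0, "tz": 0.01, "spin": 0, "gripper": 1}, {"tx": 0, "ty": 0, "tz": 0.01, "spin": 0, "gripper": 1}])

```text
clock: 10.75
position: [616.0, 128.5, 106.4]
ee_rot: [-0.677, 0.736, 0.001, -0.001]
contact_force: [0.8, -0.9, -2.0]
gripper_width: 15.1
```

```bash
python3 st.py
```

```text
10.9
[[616.04 128.5  106.38]
 [616.01 128.49 106.38]
 [616.04 128.46 106.43]
 [616.02 128.46 106.4 ]] [[ 0.8 -0.9 -2. ]
 [ 0.2 -0.9 -2.9]
 [ 0.2 -0.2 -3.7]
 [ 0.6 -0.3 -5.3]] -1.6554093502525924 [-0.07 -0.28 -0.02]
```

Call:
play_rows(targets=[{"tx": 0, "ty": 0, "tz": 0.006, "spin": 0, "gripper": 1}, {"tx": 0, "ty": 0, "tz": 0.01, "spin": 0, "gripper": 1}, {"tx": 0, "ty": 0, "tz": 0.01, "spin": 0, "gripper": 1}])

```text
clock: 11.28
position: [616.4, 128.5, 104.9]
ee_rot: [-0.677, 0.736, 0.0, -0.001]
contact_force: [-0.2, 0.0, -2.8]
gripper_width: 15.0
```

```bash
python3 st.py
```

```text
11.425
[[616.36 128.53 104.88]
 [616.34 128.53 104.86]
 [616.35 128.53 104.86]
 [616.34 128.49 104.86]] [[-0.2  0.  -2.8]
 [-0.3  0.1 -3.7]
 [ 0.  -0.6 -5.1]
 [-0.6 -0.2 -5.1]] -1.6550935576863521 [-0.14  0.15  0.01]
```

Call:
play_rows(targets=[{"tx": 0, "ty": 0, "tz": 0.004, "spin": 0, "gripper": 1}, {"tx": 0, "ty": 0, "tz": 0.008, "spin": 0, "gripper": 1}, {"tx": 0, "ty": 0, "tz": 0.008, "spin": 0, "gripper": 1}])

```text
clock: 11.8
position: [617.2, 128.7, 103.6]
ee_rot: [-0.677, 0.736, -0.0, 0.0]
contact_force: [-0.6, -1.0, -2.1]
gripper_width: 15.1
```

```bash
python3 st.py; python3 - <<'E'
from h import *
d=dict(np.load("last.npz"));cv2.imwrite("pics/in1.png",d["frame"][:,:,::-1])
E
```

```text
11.95
[[617.23 128.72 103.61]
 [617.26 128.74 103.62]
 [617.21 128.69 103.58]
 [617.22 128.69 103.57]] [[-0.6 -1.  -2.1]
 [-0.2 -0.1 -2.6]
 [ 1.  -0.4 -0.8]
 [ 0.3 -0.2 -1.6]] -1.6547743635484267 [-0.16 -0.09 -0.04]
```

View pics/in1.png

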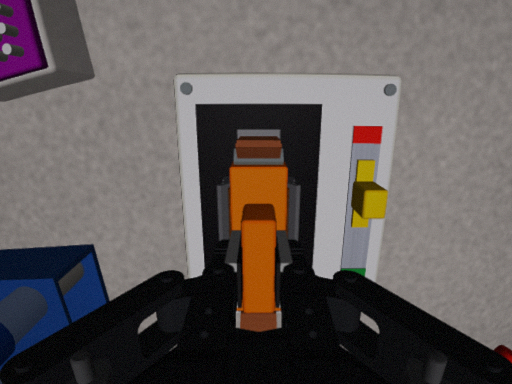

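Call:
play_rows(targets=[{"tx": 0, "ty": 0, "tz": 0.004, "spin": 0, "gripper": 1}, {"tx": 0, "ty": 0, "tz": 0.006, "spin": 0, "gripper": 1}, {"tx": 0, "ty": 0, "tz": 0.006, "spin": 0, "gripper": 1}])

```text
clock: 12.32
position: [617.2, 128.7, 102.7]
ee_rot: [-0.677, 0.736, -0.0, 0.0]
contact_force: [-0.7, -1.7, 2.9]
gripper_width: 14.9
```

```bash
python3 st.py
```

```text
12.475
[[617.22 128.72 102.65]
 [617.23 128.73 102.67]
 [617.24 128.73 102.67]
 [617.25 128.74 102.66]] [[-0.7 -1.7  2.9]
 [-0.7 -0.4  4.4]
 [-0.4 -0.8  4.5]
 [ 0.  -1.3  6.3]] -1.654596609078818 [-0.25  0.43 -0.04]
```

Call:
play_rows(targets=[{"tx": 0, "ty": 0, "tz": 0.002, "spin": 0, "gripper": 1}, {"tx": 0, "ty": 0, "tz": 0.003, "spin": 0, "gripper": 1}, {"tx": 0, "ty": 0, "tz": 0.003, "spin": 0, "gripper": 1}])

```text
clock: 12.85
position: [617.3, 128.8, 102.6]
ee_rot: [-0.677, 0.736, -0.0, 0.001]
contact_force: [-2.1, -1.1, 7.7]
gripper_width: 14.8
```

```bash
python3 st.py
```

```text
13.0
[[617.27 128.75 102.61]
 [617.25 128.72 102.61]
 [617.26 128.71 102.6 ]
 [617.26 128.74 102.61]] [[-2.1 -1.1  7.7]
 [-2.2 -1.4  8. ]
 [-2.5 -0.6  9. ]
 [-2.5  0.1  8.7]] -1.6543488134798738 [-0.27  0.87  0.01]
```

Call:
play_rows(targets=[{"tx": 0, "ty": 0, "tz": -0.004, "spin": 0, "gripper": 1}, {"tx": 0, "ty": 0, "tz": -0.004, "spin": 0, "gripper": -0.2}, {"tx": 0, "ty": 0, "tz": -0.004, "spin": 0, "gripper": -0.2}, {"tx": 0, "ty": 0, "tz": -0.004, "spin": 0, "gripper": -0.2}])

```text
clock: 13.5
position: [616.7, 128.7, 101.5]
ee_rot: [-0.677, 0.736, 0.0, -0.0]
contact_force: [-0.6, 0.5, 0.2]
gripper_width: 51.5
```

```bash
python3 st.py
```

```text
13.65
[[616.69 128.7  101.55]
 [616.73 128.68 101.67]
 [616.77 128.67 101.73]
 [616.8  128.7  101.81]] [[-0.6  0.5  0.2]
 [ 0.1 -0.1  0.4]
 [ 0.2  0.2 -0.6]
 [-0.4  0.1  0.2]] -1.6549140371701805 [ 0.04 -0.04 -0.03]
```

Call:
play_rows(targets=[{"tx": 0, "ty": 0, "tz": -0.1, "spin": 0, "gripper": -0.2}, {"tx": 0, "ty": 0, "tz": -0.3, "spin": 0, "gripper": -0.2}, {"tx": -0.15, "ty": 0, "tz": -0.4, "spin": 0, "gripper": 0.5}, {"tx": -0.25, "ty": 0, "tz": -0.4, "spin": 0, "gripper": 1}, {"tx": -0.25, "ty": 0, "tz": -0.4, "spin": 0, "gripper": 1}, {"tx": -0.25, "ty": 0, "tz": -0.4, "spin": 0, "gripper": 1}])

```text
clock: 14.4
position: [621.2, 190.6, 200.2]
ee_rot: [-0.677, 0.736, 0.001, -0.002]
contact_force: [-0.1, -0.3, -0.3]
gripper_width: -0.1
```

```bash
cat > chk.py <<'E'
from h import *
import sys
t=sys.argv[1]
s=read_state();print(s["clock"],s["position"],yaw(s),s["contact_force"])
d=get_image("wrist"); np.savez("w"+t+".npz",**d)
cv2.imwrite(f"pics/w{t}.png",d["frame"][:,:,::-1])
C=cloud(d);Z=C[...,2]; m=mask(d,(5,150,60),(18,255,255))>0
b=np.hypot(C[...,0]-618,C[...,1]-129)<60
r=m&b&(Z>108)&(Z<118); k=m&b&(Z>83)&(Z<90)
c0=np.array([618,129]); ay=np.array([np.cos(1.4875),np.sin(1.4875)]);ax=np.array([ay[1],-ay[0]])
for nm,q in (("rib",r),("block",k)):
    P=C[q]
    if len(P)<30: print(nm,len(P));continue
    Y=(P[:,:2]-c0)@ay;X=(P[:,:2]-c0)@ax
    A=np.c_[Y,X,np.ones(len(P))]; co=np.linalg.lstsq(A,P[:,2],rcond=None)[0]
    print(nm,len(P),"medz",np.median(P[:,2]).round(2),"slope y,x",co.round(4),"Y",np.percentile(Y,[1,99]).round(1),"X",np.percentile(X,[1,99]).round(1))
E
python3 chk.py r1
```

```text
14.4 [621.21904797 190.58192574 200.20080737] -1.6547350992720635 [-0.0500504  -0.31189225 -0.26655244]
rib 1520 medz 112.53 slope y,x [-4.100000e-03 -2.400000e-03  1.125011e+02] Y [-23.9  25.5] X [-8.   7.6]
block 2737 medz 86.69 slope y,x [-1.80000e-03  1.10000e-03  8.67502e+01] Y [-49.4  50.8] X [-15.   14.6]
```

View pics/wr1.png

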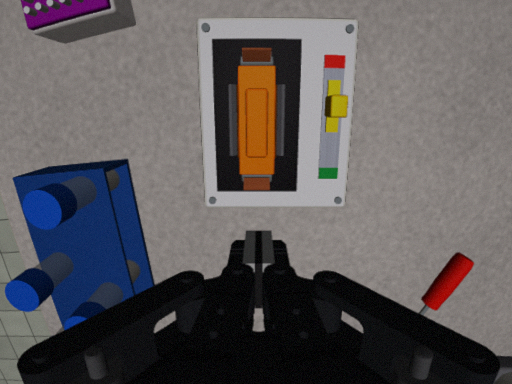

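```bash
python3 - <<'E'
from h import *
d=dict(np.load("wr1.npz")); C=cloud(d);Z=C[...,2]
y=mask(d,(20,120,60),(32,255,255),(310,60,360,150))>0
t=y&(Z>55.5)&(Z<61)
P=C[t];print("tab",t.sum(),np.median(P[:,2]),rect(P),P.mean(0).round(1))
print("base",rect(C[y&(Z<40)]), np.median(C[y&(Z<40)][:,2]))
ay=np.array([np.cos(1.4875),np.sin(1.4875)]);ax=np.array([ay[1],-ay[0]])
def mf(p): q=np.asarray(p)[...,:2]-np.array([618,129]);return np.stack([q@ax,q@ay],-1)
q=mf(P);print("tab in bay frame",np.percentile(q,[1,99],axis=0).round(1))
for nm,m in [("green",mask(d,(45,80,30),(85,255,255),(300,150,360,190))),("red",mask(d,(172,120,60),(180,255,255),(300,40,360,80))|mask(d,(0,160,60),(4,255,255),(300,40,360,80)))]:
    q=mf(C[m>0]);print(nm,np.percentile(q,[1,50,99],axis=0).round(1))
cp=(Z>82)&(Z<99)&(mask(d,(0,90,30),(14,255,255))>0)&(np.hypot(C[...,0]-618,C[...,1]-129)<70)
n,l,st,ce=cv2.connectedComponentsWithStats(cp.astype(np.uint8))
for i in range(1,n):
    if st[i,4]>40:
        Q=C[l==i]; Q=Q[Q[:,2]>90]; print("lip",st[i],mf(Q).mean(0).round(1) if len(Q) else '')
d0=dict(np.load("wm.npz"));C0=cloud(d0);y0=mask(d0,(20,120,60),(32,255,255),(245,120,275,175))>0
q=mf(C0[y0&(C0[...,2]>55.5)]);print("tab before",np.percentile(q,[1,99],axis=0).round(1))
print(units([542,100,200]))
E
```

```text
tab 375 58.01738133499862 (array([542.4, 122.7]), 1.4924, 19.5, 15.7) [542.9 122.5  58. ]
base (array([537.7, 122.5]), 1.5305, 49.1, 22.6) 35.17600519297196
tab in bay frame [[-82.1 -22.2]
 [-67.1  -2.8]]
green [[-84.5  49.7]
 [-74.9  55.1]
 [-65.5  60.7]]
red [[-84.2 -60.5]
 [-74.6 -54.9]
 [-65.6 -49.4]]
lip [242  48  29  14 394] [  0.2 -52.1]
lip [238  65  37 110 331] 
lip [273  81   3  57  93] 
lip [244 177  26  14 328] [-0.2 53.7]
tab before [[-81.8 -22.6]
 [-67.6  -2.7]]
[0.3867 0.2861 0.0034]
```

```bash
python3 - <<'E'
from h import *
print(units([538.9,87.2,100]),units([538.9,87.2,57]),yaw())
E
```

```text
[0.4381 0.2931 0.4036] [0.4378 0.2926 0.5756] -1.6552483065517283
```

Call:
play_rows(targets=[{"tx": 0.1, "ty": 0.15, "tz": 0, "spin": 0, "gripper": 1}, {"tx": 0.25, "ty": 0.293, "tz": 0, "spin": 0, "gripper": 1}, {"tx": 0.438, "ty": 0.293, "tz": 0, "spin": 0, "gripper": 1}, {"tx": 0.438, "ty": 0.293, "tz": 0.2, "spin": 0, "gripper": 1}, {"tx": 0.438, "ty": 0.293, "tz": 0.4, "spin": 0, "gripper": 1}, {"tx": 0.438, "ty": 0.293, "tz": 0.4, "spin": 0, "gripper": 1}])

```text
clock: 15.2
position: [536.9, 85.9, 98.4]
ee_rot: [-0.676, 0.737, 0.002, -0.005]
contact_force: [-0.2, -0.9, 0.7]
gripper_width: 0.2
```

```bash
python3 chk.py l1; python3 - <<'E'
from h import *
e=get_image("side"); crop(e,(190,80,310,200),5,"side4.png")
print(units([538.9,87.2,57]))
E
```

```text
15.2 [536.91885561  85.88558226  98.42163929] -1.6566052848359094 [-0.20277513 -0.88064385  0.7462842 ]
rib 19
block 2300 medz 86.38 slope y,x [3.6100e-02 6.5000e-03 8.7629e+01] Y [-55.  -17.2] X [-15.   13.9]
[0.0025 0.0071 0.1835]
```

View pics/wl1.png

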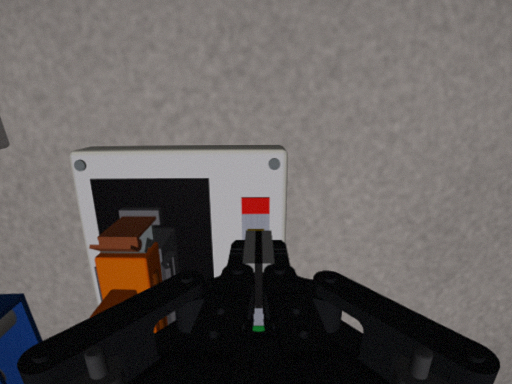

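View pics/side4.png

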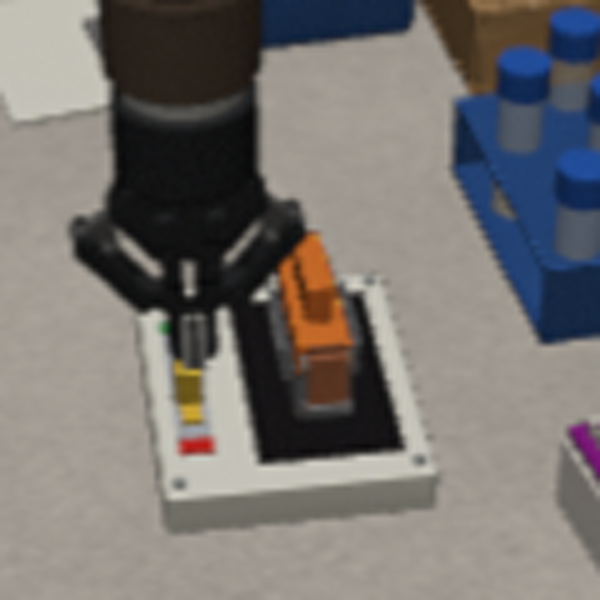

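Call:
play_rows(targets=[{"tx": 0, "ty": 0.007, "tz": 0.06, "spin": 0, "gripper": 1}, {"tx": 0, "ty": 0.007, "tz": 0.12, "spin": 0, "gripper": 1}, {"tx": 0, "ty": 0.007, "tz": 0.17, "spin": 0, "gripper": 1}, {"tx": 0, "ty": 0.007, "tz": 0.17, "spin": 0, "gripper": 1}, {"tx": 0, "ty": 0.007, "tz": 0.17, "spin": 0, "gripper": 1}])

```text
clock: 15.92
position: [538.5, 88.2, 59.7]
ee_rot: [-0.677, 0.736, -0.0, 0.0]
contact_force: [-0.1, 0.2, 1.1]
gripper_width: 0.4
```

```bash
python3 st.py; python3 - <<'E'
from h import *
for n,b in [("scene",(230,150,360,280)),("side",(190,80,310,200))]:
    e=get_image(n); crop(e,b,4,n+"5.png")
E
```

```text
16.075
[[538.45  88.23  59.66]
 [538.54  88.26  59.89]
 [538.55  88.31  59.98]
 [538.53  88.29  60.04]] [[-0.1  0.2  1.1]
 [ 0.1  1.  -0.1]
 [-0.2 -0.1  0.5]
 [-0.4 -0.2  0.6]] -1.6547239655756605 [ 0.03  0.04 -0.02]
```

View pics/scene5.png

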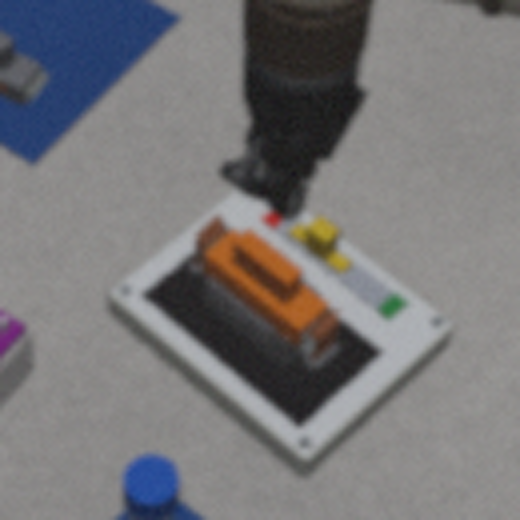

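View pics/side5.png

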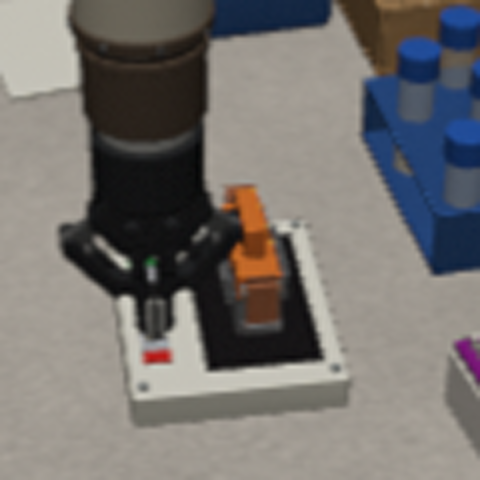

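```bash
python3 - <<'E'
from h import *
d=dict(np.load("wr1.npz"));p=np.array([621.2,190.6,200.2]);R=Ro.from_quat([-0.677,0.736,0.001,-0.002])
C=cloud(d);q=R.inv().apply((C-p).reshape(-1,3)).reshape(C.shape)
m=(d["depth"]>0)&(q[...,2]<40)&(C[...,2]>130)
Q=q[m]
for z in range(-120,30,10):
    s=Q[(Q[:,2]>=z)&(Q[:,2]<z+10)]
    if len(s): print(z,len(s),"X",np.percentile(s[:,0],[0,100]).round(0),"Y",np.percentile(s[:,1],[0,100]).round(0))
E
```

```text
-90 3158 X [ 8. 21.] Y [-59.  57.]
-80 12517 X [-1. 19.] Y [-63.  62.]
-70 9383 X [-9. 18.] Y [-61.  60.]
-60 6125 X [-10.  17.] Y [-54.  51.]
-50 5256 X [-10.  15.] Y [-45.  43.]
-40 2912 X [-13.  14.] Y [-37.  36.]
-30 832 X [-12.  13.] Y [-22.  20.]
-20 554 X [ 5. 11.] Y [-14.  13.]
-10 542 X [ 5. 11.] Y [-14.  13.]
0 357 X [ 5. 11.] Y [-14.  13.]
10 1 X [10. 10.] Y [-5. -5.]
```

Call:
play_rows(targets=[{"tx": -0.03, "ty": 0, "tz": 0, "spin": 0, "gripper": 1}, {"tx": -0.05, "ty": 0, "tz": 0, "spin": 0, "gripper": 1}, {"tx": -0.065, "ty": 0, "tz": 0, "spin": 0, "gripper": 1}, {"tx": -0.08, "ty": 0, "tz": 0, "spin": 0, "gripper": 1}, {"tx": -0.095, "ty": 0, "tz": 0, "spin": 0, "gripper": 1}, {"tx": -0.11, "ty": 0, "tz": 0, "spin": 0, "gripper": 1}, {"tx": -0.125, "ty": 0, "tz": 0, "spin": 0, "gripper": 1}, {"tx": -0.14, "ty": 0, "tz": 0, "spin": 0, "gripper": 1}, {"tx": -0.14, "ty": 0, "tz": 0, "spin": 0, "gripper": 1}])

```text
clock: 17.3
position: [541.0, 123.5, 59.4]
ee_rot: [-0.677, 0.736, 0.0, 0.0]
contact_force: [-0.0, -0.4, 0.4]
gripper_width: 0.1
```

```bash
python3 st.py
```

```text
17.45
[[541.   123.52  59.38]
 [540.92 123.42  59.34]
 [540.89 123.32  59.31]
 [540.9  123.25  59.34]] [[-0.  -0.4  0.4]
 [-0.6 -0.5  0.5]
 [-0.4  0.  -0.5]
 [-0.5 -0.5 -1.6]] -1.654919780936714 [-0.01  0.03  0.07]
```

Call:
play_rows(targets=[{"tx": -0.012, "ty": 0, "tz": 0, "spin": 0, "gripper": 1}, {"tx": -0.024, "ty": 0, "tz": 0, "spin": 0, "gripper": 1}, {"tx": -0.036, "ty": 0, "tz": 0, "spin": 0, "gripper": 1}, {"tx": -0.042, "ty": 0, "tz": 0, "spin": 0, "gripper": 1}, {"tx": -0.042, "ty": 0, "tz": 0, "spin": 0, "gripper": 1}])

```text
clock: 18.08
position: [541.8, 133.6, 59.4]
ee_rot: [-0.677, 0.736, 0.0, -0.0]
contact_force: [-0.6, -1.1, -0.5]
gripper_width: -0.3
```

```bash
python3 st.py
```

```text
18.225
[[541.78 133.61  59.39]
 [541.79 133.59  59.43]
 [541.86 133.57  59.48]
 [541.91 133.59  59.55]] [[-0.6 -1.1 -0.5]
 [-0.7 -1.  -1.1]
 [ 0.1 -1.3 -0.1]
 [-0.4 -0.4  0.2]] -1.654829053925304 [-0.27  0.17  0.02]
```

Call:
play_rows(targets=[{"tx": -0.006, "ty": 0, "tz": 0, "spin": 0, "gripper": 1}, {"tx": -0.01, "ty": 0, "tz": 0, "spin": 0, "gripper": 1}, {"tx": -0.01, "ty": 0, "tz": 0, "spin": 0, "gripper": 1}])

```text
clock: 18.6
position: [541.9, 134.3, 59.6]
ee_rot: [-0.677, 0.736, -0.0, -0.001]
contact_force: [1.1, -7.4, 0.5]
gripper_width: -0.3
```

```bash
python3 st.py
```

```text
18.75
[[541.89 134.26  59.58]
 [541.89 134.25  59.58]
 [541.91 134.24  59.56]
 [541.9  134.26  59.58]] [[ 1.1 -7.4  0.5]
 [ 1.1 -7.3  0.5]
 [ 0.9 -8.   0.5]
 [-0.4 -7.9  0.2]] -1.6552822656885595 [-2.14 -0.33 -0.01]
```

Call:
play_rows(targets=[{"tx": 0.03, "ty": 0, "tz": 0, "spin": 0, "gripper": 1}, {"tx": 0.06, "ty": 0, "tz": 0, "spin": 0, "gripper": 1}, {"tx": 0.06, "ty": 0, "tz": -0.2, "spin": 0, "gripper": 1}, {"tx": 0.0, "ty": 0, "tz": -0.4, "spin": 0, "gripper": 1}, {"tx": -0.2, "ty": -0.1, "tz": -0.58, "spin": 0, "gripper": 1}, {"tx": -0.25, "ty": -0.2, "tz": -0.58, "spin": 0, "gripper": 1}, {"tx": -0.25, "ty": -0.2, "tz": -0.58, "spin": 0, "gripper": 1}])

```text
clock: 19.62
position: [598.9, 195.6, 205.1]
ee_rot: [-0.677, 0.736, -0.0, 0.002]
contact_force: [-0.1, 0.2, -0.6]
gripper_width: 0.4
```

```bash
python3 chk.py e1; python3 - <<'E'
from h import *
d=dict(np.load("we1.npz")); C=cloud(d);Z=C[...,2]
y=mask(d,(20,120,60),(32,255,255))>0
y&=(np.hypot(C[...,0]-543,C[...,1]-130)<80)
ay=np.array([np.cos(1.4875),np.sin(1.4875)]);ax=np.array([ay[1],-ay[0]])
def mf(p): q=np.asarray(p)[...,:2]-np.array([618,129]);return np.stack([q@ax,q@ay],-1)
print("tab",np.percentile(mf(C[y&(Z>55.5)&(Z<61)]),[1,99],axis=0).round(1))
for n,b in [("scene",(180,120,350,280)),("side",(190,80,310,300))]:
    e=get_image(n); crop(e,b,3.4 if n=="scene" else 2.7,n+"6.png")
cp=(Z>82)&(Z<99)&(mask(d,(0,90,30),(14,255,255))>0)
for nm,sg in(("+y",1),("-y",-1)):
    Q=C[cp&(Z>90)];q=mf(Q);k=(abs(q[:,0])<15)&(q[:,1]*sg>45)&(q[:,1]*sg<60);print("lip",nm,k.sum(),q[k].mean(0).round(1),Q[k][:,2].max().round(1))
E
```

```text
19.625 [598.89105778 195.59309103 205.05705261] -1.6540516315113674 [-0.10114128  0.19590961 -0.60450626]
rib 1457 medz 112.54 slope y,x [-1.600000e-03  6.400000e-03  1.124924e+02] Y [-23.6  25.1] X [-8.1  7.7]
block 2572 medz 86.69 slope y,x [2.00000e-04 4.10000e-03 8.67269e+01] Y [-48.9  50.9] X [-15.1  14.7]
tab [[-82.2  10.2]
 [-66.8  29. ]]
lip +y 174 [ 0.  53.7] 96.0
lip -y 240 [ -0.3 -51.9] 95.8
```

View pics/we1.png

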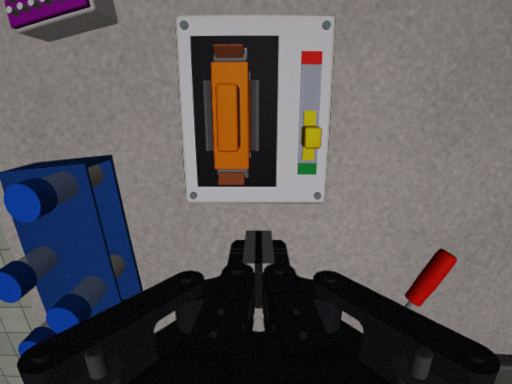

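View pics/scene6.png

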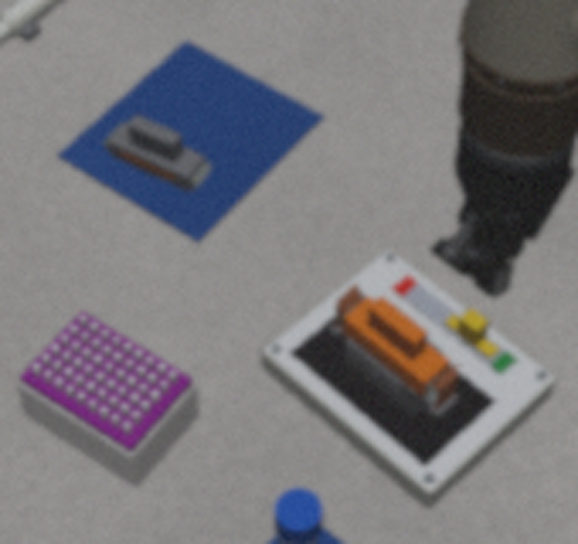

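View pics/side6.png

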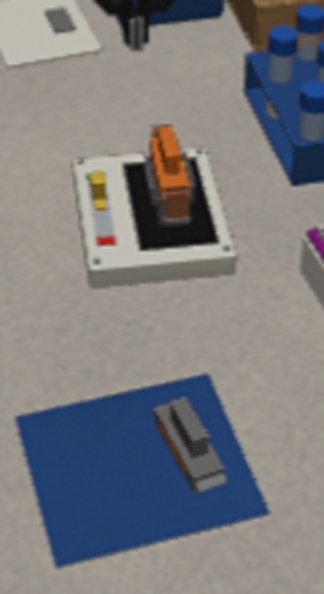

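```bash
python3 - <<'E'
from h import *
s=read_state();print(s["clock"],s["contact_force"],np.abs(s["joint_vel"]).max())
print(job_done())
E
```

```text
19.775 [-0.0734366  -0.74340514 -0.31439951] 0.009797098935511424
the job is handed in; nothing more can be done
None
```

The fresh orange cartridge is pressed into the clips and the yellow lock is slid over to its stop by the green mark. I handed the job in at about 19.8 s, with the arm clear of everything.

- **Pressing in:** The push rose to about 7.5 N, then dropped as the clips snapped over the caps. The cartridge then met the hard seat and I stopped at about 9 N, all well under the 30 N limit. The seat was at about 64.7 mm.
- **Cartridge check:** After release it measures level. Its block top is at 86.7 mm and its rib top at 112.5 mm, which matches the seat height plus 22 and 48 mm.
- **Lock:** It moved about 32 mm and then held against a push of about 8 N. The tab stayed there after I backed off.
- **Bystanders:** The spent cartridge and tip box look unmoved in the final scene image. I did not re-check the screwdriver and pipette closely, but the arm never worked near them.
- **One small disagreement:** The last wrist view puts the cartridge about 0.5 to 1 mm towards the +y end of the bay. The +y clip lip also reads about 1.5 mm farther out than when empty, while the -y lip reads the same as before. The viewing angles differed, so this may be measurement error. I left it, because both ends had snapped in and it sat level.
- **Not measured:** I could not read the clip spread or the contact pin directly.

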